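# Take the pile apart and put each piece in its own holder

## Robot

A 6-joint arm with a two-finger parallel gripper is mounted at the origin on a cart in front of the work surface, level with it; the furniture and walls round the work are solid. World frame = base frame: x ahead of the robot, y to its left, z up, the work surface at z = 0. Lengths are in m, angles in rad, forces in N, time in s.
With the tool pointing down it reaches from about 0.375 to 0.925 m from the base axis. Payload 5.7 kg.
Tool frame: the origin (TCP) lies midway between the tips of the shut fingers; the grasp point (between the pads) lies 19 mm behind it (tcp_to_grasp is the z of the grasp point in the tool frame, in m); z points along the fingers, y is the line along which they close (so a half turn about z gives the same grasp; the last joint's range is limited). The gripper opens to 88 mm and grips with 3 to 60 N. Pads are 20 mm wide; open, the fingers measure 115 mm over their backs; the gripper's body (75 mm by 178 mm) begins 61 mm behind the grasp point.
Start: joints at [-1.248, 0.359, 1.51, -0, 1.272, -0.115], TCP at [0.254, -0.543, 0.223] pointing down, gripper open.
Joint ranges: [-2.97, 2.97], [-1.01, 2.36], [0.21, 2.38], [-0.96, 4.11], [0.2, 2.71], [-2.98, 2.98]. Speed limits (rad/s): [2.39, 2.39, 3.14, 3.14, 3.14, 3.14].

## Interface

Orientations are given as a unit quaternion [w, x, y, z].
In Python, from bench import state, camera, sign_off, tcp_to_grasp gives the robot as it stands. The module is installed in compiled form; this text tells all that it offers.
- The arm moves only by the tool play_rows, never from a script. Its argument "commands" is a list of rows, each a list of 3 entries, a list of its own where there are three numbers: the shift along the world's x, y, z in units of 40 mm (1.0 is 40 mm), then the turn, a rotation vector about the world's x, y, z in units of 5 degrees (1.0 is 5 degrees), then the closure, from 0 (fully open) to 1 (shut). In form: [[[tx, ty, tz], [ax, ay, az], jaw], ...]. A call has 1 to 20 rows; each row shifts and turns the commanded pose from where the row before left it; what a row does not reach is not made up. A row lasts 1/12 s, in which the tool goes at most 41.7 mm and 7.16 degrees, less where a joint would pass 70% of its speed; a pose out of reach is approached as far as the arm can. A call is refused whole if a number of a shift passes 1 or a number of a turn 1, either way. A call with a gripper value outside its range is refused whole. The fingers move at their own pace and stop on an object; "newtons" is the grip in N (left out, the last holds). Time passes only in rows, so rows that do not move let the fingers close. It gives the time, the measured TCP pose, the force, the opening and the grip force at its end, in the units of the state.
- state(): the state, without advancing time (a new reading comes with each control period).
- camera(name): name is "scene" or "top" or "wrist"; returns a dict with "img" (400x640x3 uint8, red, green, blue), "intrinsics" (3x3 intrinsics, pixels), "rvec" (rotation vector, rad) and "tvec" (3), from world to camera coordinates, as OpenCV has them; the wrist camera has in their place "T_tool_cam" (4x4, takes a point from camera to tool coordinates, whose origin is the TCP and whose axes are the flange's). Camera axes: x right, y down, z forward; pixel columns grow to the right and rows downward; lengths in m; the calibration is good to about 2 mm. The wrist camera is an equidistant fisheye: a pixel r from the principal point sees the ray r / f radians off the axis. A picture is of the moment at which its call begins: read the wrist's pose just before it. There is no depth.
- sign_off(): hands the job in; it is judged then, once.
The state is a dict: "clock": time; "joint_pos": joint angles; "qd": joint speeds; "tau": joint torques, N m; "ee_pos": TCP position; "orientation": TCP orientation; "contact_force": force on the tool from outside, world axes, zero at the start; "ft_torque": the same for the moment, N m; "gripper_width": finger opening in m; "gripper_force": force on a finger pad.
Only numpy, scipy, OpenCV 4.12 (cv2) and the standard library are available. Lean on these libraries where they do the work, as an engineer would, in place of code of your own. Each camera call takes 0.05 s, during which the arm holds its last target. There are 200 camera calls.

## Task

Take the pile on the bench apart from the top down, one piece at a time, and put each piece into its own holder: the dark turned pot upright in the round dish, then the short thick offcut lying flat in the short wide tray, then the long thin offcut lying flat in the long narrow tray, and last the tape roll flat over the hub of its round stand. Each piece must sit down on the floor of its holder and be let go before the next is taken. Do not tip the pot over, and leave the little turned foot standing where it is.

Things in the scene. Friction and masses are not known exactly. Their poses are not given: they have to be found in the camera images.
- pot: Small dark-brown turned wooden pot, 48 mm across at its widest (about mid height), 49 mm high, upright on top of the pile at the start; origin at the centre of its underside, z up. Take it from above across its belly.
- short_offcut: Short thick pine offcut, a plain block 45 mm (x) by 75 mm (y) by 22 mm (z), lying flat across the long offcut, below the pot; origin at the centre of its underside, z up, y along its length.
- long_offcut: Long thin pine offcut, a plain block 30 mm (x) by 90 mm (y) by 18 mm (z), lying flat across the hole of the tape roll, below the short offcut; origin at the centre of its underside, z up, y along its length.
- tape_roll: Wide roll of white tape lying on its flat side, 104 mm across, 48 mm high, with an open hole about 75 mm across, so its wall is about 14 mm thick (wall middle 44 mm from the axis); the bottom of the pile; origin on its axis at its underside, z up. It can be taken from above by pinching its wall, one finger in the hole.
- round_dish: Low round wooden dish for the pot, fixed to the bench, 72 mm across, 12 mm high, recess 62 mm across with its floor 3 mm above the origin; origin at the centre of its underside, z up.
- wide_tray: Low plywood tray for the short offcut, fixed to the bench, outside 69 mm (x) by 99 mm (y), recess 57 mm (x) by 87 mm (y), floor 3 mm above the origin, lip 12 mm high with a 50 mm finger gap in the middle of each long side; origin at the centre of its underside, z up, y along its length.
- narrow_tray: Low plywood tray for the long offcut, fixed to the bench, outside 54 mm (x) by 114 mm (y), recess 42 mm (x) by 102 mm (y), floor 3 mm above the origin, lip 12 mm high with a 52 mm finger gap in the middle of each long side; origin at the centre of its underside, z up, y along its length.
- tape_stand: Stand for the tape roll, fixed to the bench: a plywood disc 100 mm across and 4 mm thick with a round hub in its middle, 40 mm across, whose chamfered top is 18 mm above the bench; the roll goes over the hub and lies on the disc, 4 mm above the origin; origin at the centre of its underside, z up.
- foot: Little dark turned foot, 25 mm across and 38 mm high, a bystander standing loose on the bench among the holders, between the two farther ones; to be left alone; origin at the centre of its underside, z up. Behind the farther holders stands a fixed wooden drawer box, 125 mm high, its front at about x = 0.76 m and its knobs reaching x = 0.735 m.

How it is judged:
On the way, in this order (a step that is already met when the one before it is completed fails the run):
1. the pot stands in the round dish, let go (horizontal distance between pot and round_dish below 0.012 m and z of pot in the frame of round_dish between -0.002 and 0.007 m and angle between pot's own z axis and vertical below 0.12 rad and linear speed of pot below 0.03 m/s and contact force between the fingers and pot below 0.1 N), for 0.2 s.
2. the short offcut lies in the wide tray, let go (horizontal distance between short_offcut and wide_tray below 0.012 m and z of short_offcut in the frame of wide_tray between -0.002 and 0.007 m and angle between short_offcut's own z axis and vertical below 0.12 rad and linear speed of short_offcut below 0.03 m/s and contact force between the fingers and short_offcut below 0.1 N), for 0.2 s.
3. the long offcut lies in the narrow tray, let go (horizontal distance between long_offcut and narrow_tray below 0.012 m and z of long_offcut in the frame of narrow_tray between -0.002 and 0.007 m and angle between long_offcut's own z axis and vertical below 0.12 rad and linear speed of long_offcut below 0.03 m/s and contact force between the fingers and long_offcut below 0.1 N), for 0.2 s.
4. the tape roll lies over the hub of its stand, let go (horizontal distance between tape_roll and tape_stand below 0.017 m and z of tape_roll in the frame of tape_stand between -0.002 and 0.008 m and angle between tape_roll's own z axis and vertical below 0.12 rad and linear speed of tape_roll below 0.03 m/s and contact force between the fingers and tape_roll below 0.1 N), for 0.2 s.
At the end, for the whole second after the job is handed in: Pot upright in the round dish, short offcut in the wide tray, long offcut in the narrow tray (each within 12 mm of the holder's centre), roll over the hub of its stand (within 17 mm); each within 4 mm of the holder's floor, tilted under 7 degrees, let go and at rest (all of step 1 and all of step 2 and all of step 3 and all of step 4); the robot touches nothing.
It fails at once if the pot is tipped over (more than 40 degrees) (angle between pot's own z axis and vertical above 0.7 rad).
It fails at once if the turned foot is pushed more than 30 mm or knocked over (distance of foot from where it was at the start of the episode above 0.03 m or angle between foot's own z axis and vertical above 0.5 rad).
It also fails if it takes over 109 s, if anything falls off the work surface, if the arm or the gripper's body presses on something with over 40 N, if the wrist force passes 120 N, or if a joint passes its speed limit or range.

## Working session

There is one attempt and no reset: what is moved stays moved. The work goes in short steps, Python scripts to look and compute and a tool call to move; the robot and the scene stay as the last step left them, time stands still between calls to the robot, and variables do not carry over. Pictures are saved under pics/ and viewed, at most 14 in all, crops included, and the job is handed in when it is done.

Besides the shell and the picture viewer there is one more tool, called as name([rows], argument=value, ...), one row to a line, values as JSON. play_rows: Moves the arm, as the interface text tells. Its arguments: {"type":"object","properties":{"commands":{"type":"array"},"newtons":{"type":"number"}},"required":["commands"]}

```bash
mkdir -p pics
cat > h.py <<'E'
import numpy as np, cv2
from bench import state, camera, tcp_to_grasp
def ray(c,u,v):
    K=np.array(c["intrinsics"]);R,_=cv2.Rodrigues(np.array(c["rvec"],float));t=np.array(c["tvec"],float).ravel()
    d=R.T@np.linalg.inv(K)@np.array([u,v,1.]);o=-R.T@t
    return o,d
def onz(c,u,v,z):
    o,d=ray(c,u,v);return o+d*(z-o[2])/d[2]
def proj(c,P):
    p,_=cv2.projectPoints(np.array(P,float).reshape(-1,1,3),np.array(c["rvec"],float),np.array(c["tvec"],float),np.array(c["intrinsics"],float),None);return p.reshape(-1,2)
def save(n,im): cv2.imwrite(f"pics/{n}.png",im[:,:,::-1])
E
python3 - <<'E'
from h import *
for n in("top","scene"):
    c=camera(n);save(n+"0",c["img"]);print(n,c["intrinsics"],c["rvec"],c["tvec"]); print(ray(c,320,200))
s=state();print(s,tcp_to_grasp)
E
```

```text
top [[502.1897751    0.         328.51363811]
 [  0.         502.1897751  202.77272871]
 [  0.           0.           1.        ]] [ 2.17699879 -2.19090527  0.04985986] [0.03086656 0.50842338 1.17088264]
(array([0.43739788, 0.01081485, 1.19957467]), array([ 0.06563727,  0.03108596, -0.99751857]))
scene [[452.35456705   0.         323.85802994]
 [  0.         452.35456705 200.27387226]
 [  0.           0.           1.        ]] [ 2.06566725 -0.59890853  0.33151738] [-0.41686125  0.23065009  0.64315201]
(array([ 0.12630733, -0.5789675 ,  0.53801521]), array([ 0.44617714,  0.71961533, -0.53212108]))
{'clock': 0.1, 'joint_pos': array([-1.24809698e+00,  3.59425962e-01,  1.51126526e+00,  1.27845847e-05,
        1.27251696e+00, -1.15104882e-01]), 'qd': array([-9.52751179e-05, -5.89679335e-04, -3.18498664e-03, -1.23386787e-03,
        1.21307546e-03, -1.09145850e-04]), 'tau': array([ 3.77316637e-04, -5.16356063e+01, -2.71407080e+01,  6.75976672e-02,
        2.76172394e-02, -2.43310660e-05]), 'ee_pos': array([ 0.25417588, -0.54284557,  0.22192027]), 'orientation': array([-8.04049867e-04,  9.76136543e-01,  2.17156158e-01, -7.76176032e-05]), 'contact_force': array([0.26472918, 0.50277182, 0.27696246]), 'ft_torque': array([0.00140328, 0.00607372, 0.00805358]), 'gripper_force': 0.0, 'gripper_width': 0.08768878867532431} -0.0187
```

View pics/top0.png

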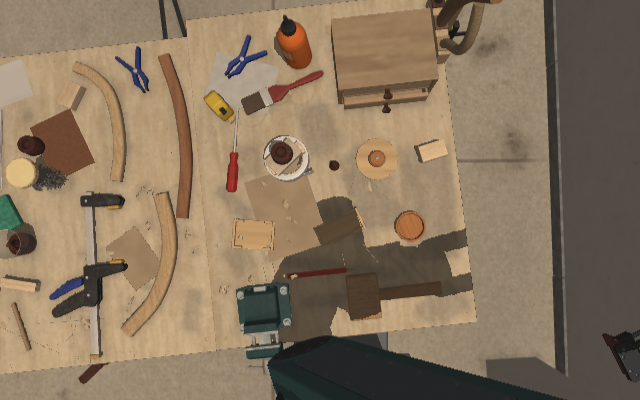

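View pics/scene0.png

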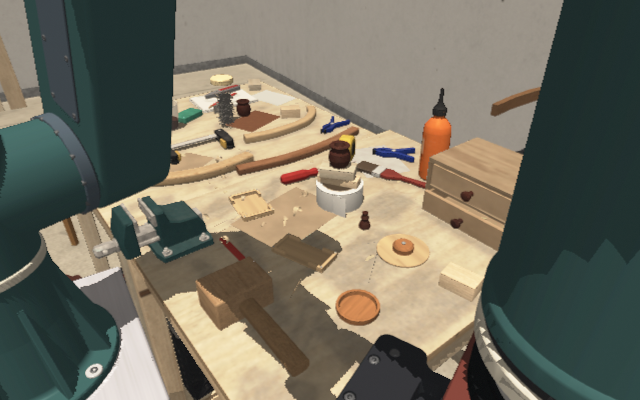

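The top view shows the pile at (286,157), tape stand (377,158), foot (334,165), dish (409,225), wide tray (254,234) and the narrow tray in shadow at (338,226). The scene view confirms that layout, with the pot on top of the pile.

Run:
```python
from h import *
c=camera("top")
for n,u,v,z in(("roll",286,157.5,.048),("pot",282,152,.12),("stand",377,158,.004),("foot",334,165,.038),("dish",409.5,225,.012),("wide",254,234.5,.012),("narrow",338,226,.012),("block",432,150,.02)):
    print(n,onz(c,u,v,z).round(4))
im=c["img"][125:265,235:445];im=cv2.resize(im,None,fx=3.8,fy=3.8,interpolation=cv2.INTER_CUBIC)
im=np.clip(255*(im/255.)**.6,0,255).astype(np.uint8);save("topz",im)
```

```text
roll [0.6122 0.1249 0.048 ]
pot [0.6134 0.1264 0.12  ]
stand [ 0.6159 -0.089   0.004 ]
foot [0.5952 0.014  0.038 ]
dish [ 0.455 -0.163  0.012]
wide [0.4348 0.2044 0.012 ]
narrow [0.4537 0.0056 0.012 ]
block [ 0.6315 -0.2175  0.02  ]
```

View pics/topz.png

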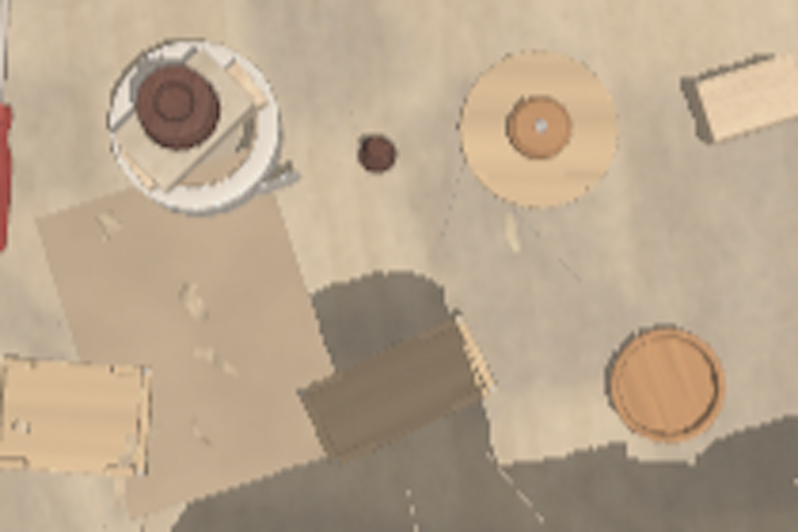

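The zoom shows the pot at crop (178,105), the crossed offcuts on the roll, the foot, the stand, the dish, and both trays tilted by about -5° and +20° in the image. I'll hover over the pile and look from the wrist camera.

play_rows([
  [[0.2,0.4,0.4],[0,0,0],0],
  [[0.48,0.88,0.14],[0,0,0],0],
  [[0.48,0.88,0.14],[0,0,0],0],
  [[0.48,0.88,0.14],[0,0,0],0],
  [[0.48,0.88,0.14],[0,0,0],0],
  [[0.48,0.88,0.14],[0,0,0],0],
  [[0.48,0.88,0.14],[0,0,0],0],
  [[0.48,0.88,0.14],[0,0,0],0],
  [[0.48,0.88,0.14],[0,0,0],0],
  [[0.48,0.88,0.14],[0,0,0],0],
  [[0.48,0.88,0.14],[0,0,0],0],
  [[0.48,0.88,0.14],[0,0,0],0],
  [[0.48,0.88,0.14],[0,0,0],0],
  [[0.48,0.88,0.14],[0,0,0],0],
  [[0.48,0.88,0.14],[0,0,0],0],
  [[0.48,0.88,0.14],[0,0,0],0],
  [[0.48,0.88,0.14],[0,0,0],0],
  [[0.48,0.88,0.14],[0,0,0],0],
  [[0.4,0.4,0],[0,0,0],0],
  [[0,0,0],[0,0,0],0],
])

```text
clock: 1.82
ee_pos: [0.6072, 0.0909, 0.3334]
orientation: [-0.001, 0.976, 0.219, 0.001]
contact_force: [0.2, -0.0, -0.0]
gripper_width: 0.0873
gripper_force: 0.0
```

```bash
cat >> h.py <<'E'
from scipy.spatial.transform import Rotation as Rn
def wrist():
    s=state();c=camera("wrist");w,x,y,z=s["orientation"];T=np.eye(4);T[:3,:3]=Rn.from_quat([x,y,z,w]).as_matrix();T[:3,3]=s["ee_pos"]
    c["T"]=T@np.array(c["T_tool_cam"]);c["s"]=s;return c
def wonz(c,u,v,z):
    K=np.array(c["intrinsics"]);x=np.array([(u-K[0,2])/K[0,0],(v-K[1,2])/K[1,1]]);r=np.hypot(*x)+1e-12
    d=c["T"][:3,:3]@np.r_[x/r*np.sin(r),np.cos(r)];o=c["T"][:3,3];return o+d*(z-o[2])/d[2]
def wproj(c,P):
    p=np.linalg.inv(c["T"])@np.r_[P,1];K=np.array(c["intrinsics"]);h=np.hypot(p[0],p[1])+1e-12;t=np.arctan2(h,p[2])
    return K[0,2]+K[0,0]*t*p[0]/h,K[1,2]+K[1,1]*t*p[1]/h
E
python3 - <<'E'
from h import *
c=wrist();s=c["s"];print(s["clock"],s["ee_pos"],s["orientation"],s["joint_pos"]);save("w1",c["img"]);print(c["T"],c["intrinsics"])
np.savez("w1.npz",img=c["img"],T=c["T"],intrinsics=c["intrinsics"])
t=camera("top")
im=t["img"][125:265,235:445];im=cv2.resize(im,None,fx=3.8,fy=3.8,interpolation=cv2.INTER_CUBIC);save("topz2",im)
E
```

```text
1.8167 [0.6071553  0.09089969 0.33338689] [-6.58862484e-04  9.75707180e-01  2.19075933e-01  8.94795170e-04] [0.03512792 0.30301723 1.32081688 0.00162797 1.51624314 1.16410184]
[[ 0.42756779 -0.87440695 -0.22934313  0.67014661]
 [-0.90397899 -0.41435871 -0.10549333  0.1199832 ]
 [-0.00278622  0.25242692 -0.96761195  0.49555767]
 [ 0.          0.          0.          1.        ]] [[309.70691629   0.         321.60948016]
 [  0.         309.70691629 199.52204993]
 [  0.           0.           1.        ]]
```

View pics/w1.png

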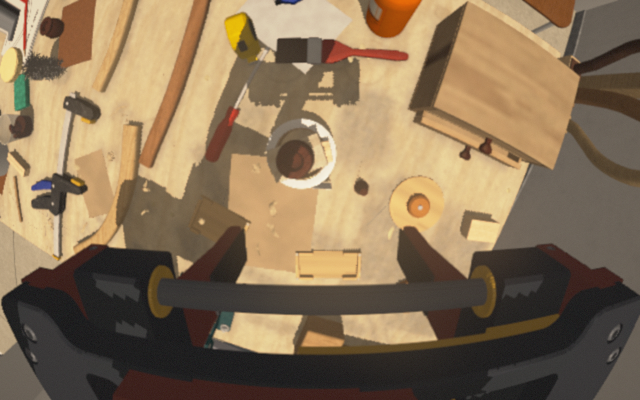

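The wrist view shows the pile at (300,153) with the pot at (296,158), the narrow tray at (328,263) and the stand at (417,203). I'll enlarge these together with the shadow-free top view.

Run:
```python
from h import *
im=np.load("w1.npz")["img"]
a=cv2.resize(im[110:200,255:375],(800,600),interpolation=cv2.INTER_CUBIC)
b=cv2.imread("pics/topz2.png")[:,:,::-1]
b=cv2.resize(b,(480,320));a=cv2.resize(a,(480,360)); 
b2=cv2.resize(im[235:290,280:380],(300,165),interpolation=cv2.INTER_CUBIC)
o=np.zeros((600,790,3),np.uint8);o[:270,:360]=cv2.resize(im[110:200,255:375],(360,270),interpolation=cv2.INTER_CUBIC)
o[:165,370:670]=b2;o[275:595,:480]=b;save("mix",o)
```

```text
(no output)
```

View pics/mix.png

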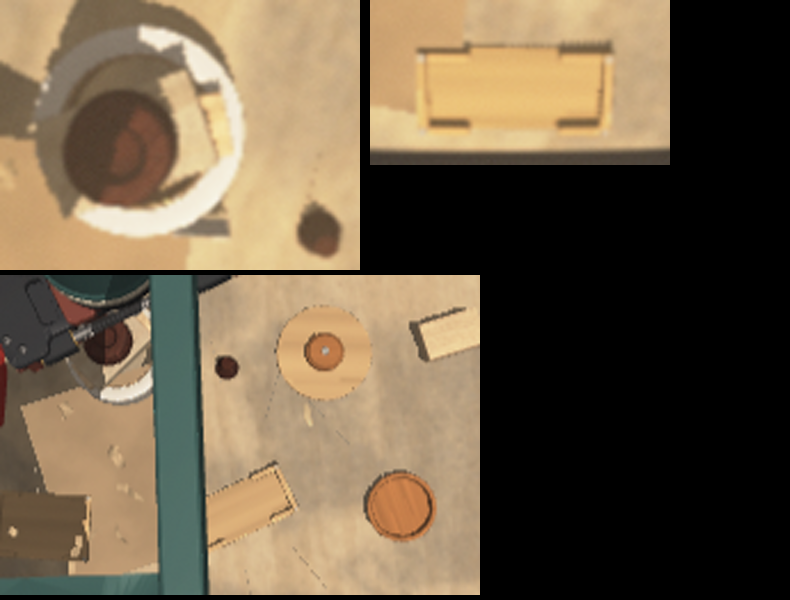

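Run:
```python
from h import *
d=np.load("w1.npz");c={k:d[k] for k in d}
for n,u,v,z in(("roll",301.7,154,.048),("pot",295.2,159.5,.113),("foot",255+320/3,110+230/3,.02),("narrow",328.3,264.3,.008),("nL",280+52/3,235+90/3,.012),("nR",280+237/3,235+88/3,.012),("stand",417,203,.004)):
    print(n,wonz(c,u,v,z).round(4))
# masks: pot in wrist and top0
t=camera("top");im0=cv2.imread("pics/top0.png")[:,:,::-1]
def blob(im,box,f):
    x0,y0,x1,y1=box;m=f(im[y0:y1,x0:x1].astype(int)).astype(np.uint8)
    n,l,st,ce=cv2.connectedComponentsWithStats(m);i=1+np.argmax(st[1:,4]);return ce[i]+[x0,y0],st[i]
f=lambda a:(a.sum(2)<230)&(a[...,0]-a[...,2]>8)
p,st=blob(im0,(265,135,310,180),f);print("pot top",p,st,onz(t,*p,.115).round(4))
# dish: saturated orange
f=lambda a:(a[...,0]-a[...,2]>75)
for n,b in(("dish",(385,205,435,245)),("hub",(362,145,392,175))):
    p,st=blob(im0,b,f);print(n,p,st,onz(t,*p,.008 if n=="dish" else .018).round(4))
print("stand disc",onz(t,235+539/3.8,125+129.5/3.8,.004).round(4))
```

```text
roll [0.6134 0.1265 0.048 ]
pot [0.6119 0.13   0.113 ]
foot [0.6035 0.0199 0.02  ]
narrow [0.4538 0.0062 0.008 ]
nL [0.431  0.0551 0.012 ]
nR [ 0.4779 -0.0415  0.012 ]
stand [ 0.6175 -0.0826  0.004 ]
pot top [281.17346939 152.67857143] [  5   7  23  23 392] [0.6127 0.1288 0.115 ]
dish [409.86115445 225.70826833] [ 11   7  30  29 641] [ 0.4534 -0.1644  0.008 ]
hub [376.72215569 159.60239521] [  0   0  30  30 835] [ 0.61   -0.0871  0.018 ]
stand disc [ 0.6133 -0.0886  0.004 ]
```

play_rows([
  [[0.03,0.24,-0.7],[0,0,0],0],
  [[0.03,0.24,-0.8],[0,0,0],0],
  [[0.03,0.24,-0.8],[0,0,0],0],
  [[0.03,0.23,-0.8],[0,0,0],0],
  [[0,0,-0.8],[0,0,0],0],
  [[0,0,-0.8],[0,0,0],0],
  [[0,0,-0.6],[0,0,0],0],
  [[0,0,-0.4],[0,0,0],0],
  [[0,0,-0.1],[0,0,0],0],
  [[0,0,0],[0,0,0],0.2],
  [[0,0,0],[0,0,0],0.6],
  [[0,0,0],[0,0,0],1],
  [[0,0,0],[0,0,0],1],
  [[0,0,0],[0,0,0],1],
  [[0,0,0],[0,0,0],1],
], newtons=12)

```text
clock: 3.22
ee_pos: [0.6101, 0.1251, 0.1028]
orientation: [0.0, 0.976, 0.217, 0.001]
contact_force: [-0.2, -0.1, -1.5]
gripper_width: 0.0512
gripper_force: 0.0
```

play_rows([
  [[0,0,0],[0,0,0],1],
  [[0,0,0],[0,0,0],1],
  [[0,0,0],[0,0,0],1],
  [[0,0,0],[0,0,0],1],
])

```text
clock: 3.55
ee_pos: [0.6098, 0.1254, 0.1023]
orientation: [-0.0, 0.976, 0.217, 0.0]
contact_force: [-1.4, 1.1, 5.9]
gripper_width: 0.0436
gripper_force: 12.0
```

play_rows([
  [[0,0,0.2],[0,0,0],1],
  [[0,0,0.4],[0,0,0],1],
  [[0,0,0.6],[0,0,0],1],
  [[0,0,0.6],[0,0,0],1],
  [[0,0,0.6],[0,0,0],1],
  [[0,0,0.6],[0,0,0],1],
  [[0,0,0],[0,0,0],1],
], newtons=16)

```text
clock: 4.13
ee_pos: [0.6125, 0.1251, 0.2271]
orientation: [0.001, 0.976, 0.217, 0.004]
contact_force: [1.2, 0.0, 0.3]
gripper_width: 0.0436
gripper_force: 16.0
```

Run:
```python
from h import *
c=wrist();t=camera("scene");print(c["s"]["gripper_width"],c["s"]["ee_pos"])
a=cv2.resize(c["img"][60:290,200:440],(390,374));b=cv2.resize(t["img"][90:240,250:410],(400,375));save("lift1",np.hstack([np.vstack([a,a[:1]]),b]))
```

```text
0.04357893497249829 [0.61254842 0.12512668 0.22711953]
```

View pics/lift1.png

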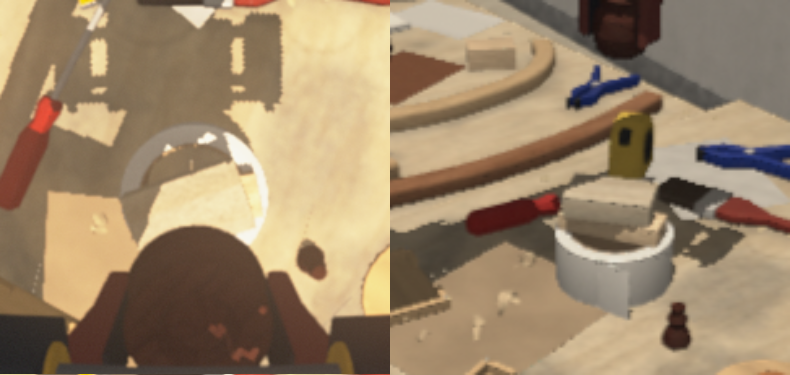

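The pot is lifted clear and upright, and the offcuts under it have not moved. I'll carry it above the dish.

play_rows([
  [[-0.25,-0.47,0],[0,0,0],1],
  [[-0.45,-0.8,0],[0,0,0],1],
  [[-0.45,-0.8,0],[0,0,0],1],
  [[-0.45,-0.8,0],[0,0,0],1],
  [[-0.45,-0.8,0],[0,0,0],1],
  [[-0.45,-0.8,0],[0,0,0],1],
  [[-0.45,-0.8,0],[0,0,0],1],
  [[-0.45,-0.8,0],[0,0,0],1],
  [[-0.4,-0.8,-0.2],[0,0,0],1],
  [[-0.2,-0.4,-0.6],[0,0,0],1],
  [[0,0,-0.8],[0,0,0],1],
  [[0,0,-0.8],[0,0,0],1],
  [[0,0,-0.6],[0,0,0],1],
  [[0,0,-0.3],[0,0,0],1],
  [[0,0,0],[0,0,0],1],
  [[0,0,0],[0,0,0],1],
])

```text
clock: 5.57
ee_pos: [0.4479, -0.165, 0.0883]
orientation: [-0.001, 0.976, 0.217, -0.002]
contact_force: [-0.1, -0.2, -0.6]
gripper_width: 0.0431
gripper_force: 16.0
```

Run:
```python
from h import *
c=wrist();s=c["s"];print(s["ee_pos"])
K=None
P=s["ee_pos"].copy()
im=c["img"].copy()
# predicted circle of dish (0.4535,-0.164) outer r .036 z .012
for a in np.linspace(0,2*np.pi,60):
    u,v=wproj(c,[.454+.036*np.cos(a),-.164+.036*np.sin(a),.012]);cv2.circle(im,(int(u*1),int(v)),0,(0,255,0),-1)
save("dish1",cv2.resize(im[150:330,220:440],(733,600)))
```

```text
[ 0.44790057 -0.16503391  0.08834192]
```

View pics/dish1.png

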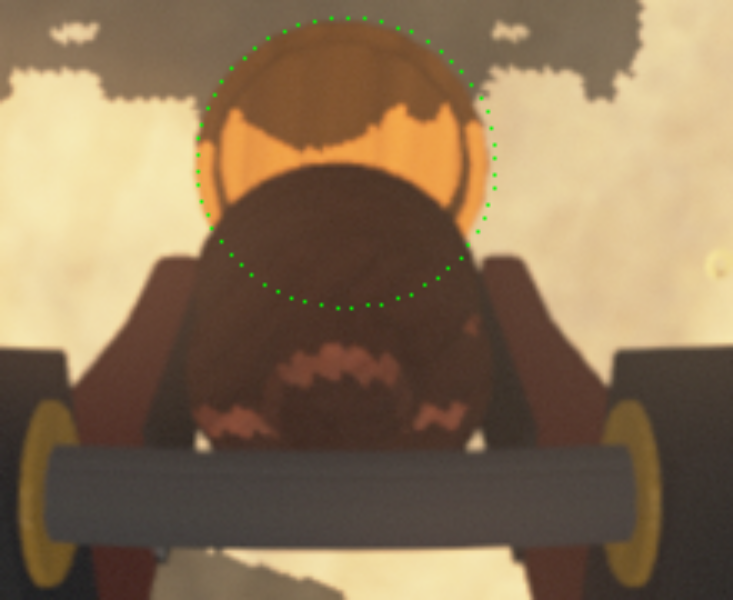

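The dish rim matches the predicted circle to about 1 mm, so I'll lower the pot.

play_rows([
  [[0.1,0,-0.3],[0,0,0],1],
  [[0,0,-0.5],[0,0,0],1],
  [[0,0,-0.5],[0,0,0],1],
  [[0,0,-0.3],[0,0,0],1],
  [[0,0,-0.15],[0,0,0],1],
  [[0,0,0],[0,0,0],1],
  [[0,0,0],[0,0,0],1],
])

```text
clock: 6.2
ee_pos: [0.4541, -0.166, 0.0205]
orientation: [0.0, 0.976, 0.217, 0.0]
contact_force: [-0.4, -0.1, -1.0]
gripper_width: 0.0437
gripper_force: 16.0
```

play_rows([
  [[-0.02,0.03,-0.06],[0,0,0],1],
  [[0,0,-0.03],[0,0,0],1],
  [[0,0,0],[0,0,0],1],
  [[0,0,0],[0,0,0],1],
])

```text
clock: 6.53
ee_pos: [0.4532, -0.1648, 0.0168]
orientation: [0.0, 0.976, 0.217, 0.0]
contact_force: [0.4, 0.7, 2.0]
gripper_width: 0.0432
gripper_force: 16.0
```

play_rows([
  [[0,0,0],[0,0,0],0.8],
  [[0,0,0],[0,0,0],0.3],
  [[0,0,0],[0,0,0],0],
  [[0,0,0],[0,0,0],0],
  [[0,0,0],[0,0,0],0],
  [[0,0,0],[0,0,0],0],
  [[0,0,0],[0,0,0],0],
  [[0,0,0.5],[0,0,0],0],
  [[0,0,0.8],[0,0,0],0],
  [[0,0,0.9],[0,0,0],0],
  [[0,0,0.9],[0,0,0],0],
  [[0,0,0.9],[0,0,0],0],
  [[0,0,0.5],[0,0,0],0],
  [[0,0,0],[0,0,0],0],
])

```text
clock: 7.7
ee_pos: [0.4557, -0.166, 0.2009]
orientation: [0.003, 0.976, 0.217, 0.003]
contact_force: [0.4, 0.1, 1.0]
gripper_width: 0.088
gripper_force: 0.0
```

Run:
```python
from h import *
c=wrist();print(c["s"]["ee_pos"],c["s"]["gripper_width"]);t=camera("top")
a=cv2.resize(c["img"][120:300,220:420],(400,360));b=cv2.resize(t["img"][130:250,235:375],None,fx=2.75,fy=3,interpolation=cv2.INTER_CUBIC);o=np.hstack([a,b[:,:385]]);save("d2",o)
```

```text
[ 0.45565952 -0.16604328  0.20088634] 0.08799913851111904
```

View pics/d2.png

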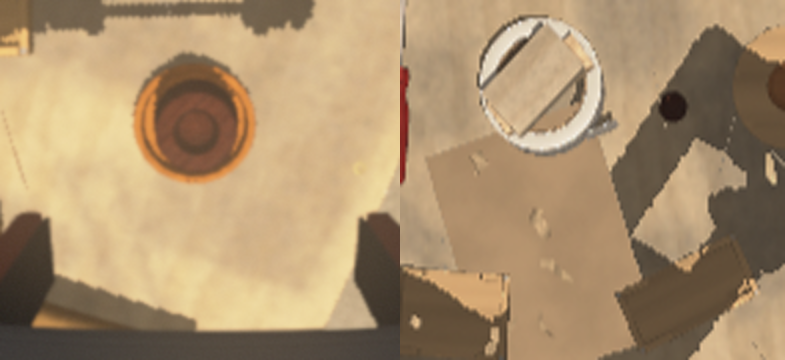

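The pot is standing in the dish. The top view now shows the short offcut with corners at about (480,90), (518,137), (585,68) and (540,25) in this panel. I'll compute its pose.

Run:
```python
from h import *
t=camera("top")
q=[((x-400)/2.75+235,y/3+130) for x,y in((480,90),(518,137),(587,68),(545,22))]
P=np.array([onz(t,u,v,.088)[:2] for u,v in q]);print(P.round(4),P.mean(0))
for i in range(4):
    d=P[(i+1)%4]-P[i];print(np.linalg.norm(d).round(4),np.degrees(np.arctan2(d[1],d[0])).round(1))
# wide tray: original crop corners (3.8 scale off 235,125)
im0=cv2.imread("pics/top0.png")[:,:,::-1]
save("wt",cv2.resize(im0[210:260,225:285],None,fx=8,fy=8,interpolation=cv2.INTER_CUBIC))
```

```text
[[0.6009 0.1699]
 [0.5655 0.139 ]
 [0.6167 0.0829]
 [0.6516 0.117 ]] [0.60868038 0.12720867]
0.047 -138.9
0.0759 -47.6
0.0488 44.4
0.0732 133.8
```

View pics/wt.png

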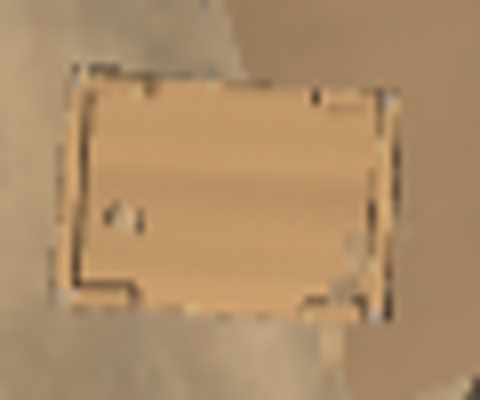

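Run:
```python
from h import *
t=camera("top")
P=np.array([onz(t,x/8+225-.4,y/8+210-.4,.012)[:2] for x,y in((73,70),(397,98),(382,318),(60,297))]);print(P.round(4),P.mean(0))
for i in range(4):
    d=P[(i+1)%4]-P[i];print(np.linalg.norm(d).round(4),np.degrees(np.arctan2(d[1],d[0])).round(1))
s=state();print(s["joint_pos"][[0,5]])
```

```text
[[0.4733 0.2527]
 [0.4644 0.1565]
 [0.3996 0.1609]
 [0.4063 0.2562]] [0.43592301 0.20656699]
0.0966 -95.3
0.065 176.1
0.0955 86.0
0.0671 -3.0
[-0.49232767  0.64069609]
```

play_rows([
  [[0.255,0.49,0],[0,0,-0.96],0],
  [[0.255,0.49,0],[0,0,-0.96],0],
  [[0.255,0.49,0],[0,0,-0.96],0],
  [[0.255,0.49,0],[0,0,-0.96],0],
  [[0.255,0.49,0],[0,0,-0.96],0],
  [[0.255,0.49,0],[0,0,-0.96],0],
  [[0.255,0.49,0],[0,0,-0.96],0],
  [[0.255,0.49,0],[0,0,-0.96],0],
  [[0.255,0.49,0],[0,0,-0.96],0],
  [[0.255,0.49,0],[0,0,-0.96],0],
  [[0.255,0.49,0],[0,0,-0.96],0],
  [[0.255,0.49,0],[0,0,-0.96],0],
  [[0.255,0.49,0],[0,0,-0.96],0],
  [[0.255,0.49,0],[0,0,-0.96],0],
  [[0.255,0.49,0],[0,0,-0.96],0],
  [[0,0,0],[0,0,0],0],
  [[0,0,0],[0,0,0],0],
])

```text
clock: 9.32
ee_pos: [0.6047, 0.1299, 0.1938]
orientation: [0.001, 0.918, -0.397, -0.002]
contact_force: [-0.3, -0.4, -1.0]
gripper_width: 0.0879
gripper_force: 0.0
```

Run:
```python
from h import *
c=wrist();s=c["s"];print(s["ee_pos"],s["orientation"],s["joint_pos"][[0,5]])
im=c["img"].copy();a=np.radians(133);l=np.array([np.cos(a),np.sin(a)]);n=np.array([-l[1],l[0]])
for p,q in((1,1),(1,-1),(-1,1),(-1,-1)):
    u=wproj(c,np.r_[np.array([.609,.127])+p*.0375*l+q*.0225*n,.088]);cv2.circle(im,(round(u[0]),round(u[1])),1,(0,255,0),-1)
np.savez("w2.npz",img=c["img"],T=c["T"],intrinsics=c["intrinsics"])
save("short1",cv2.resize(im[120:300,210:430],(733,600)))
```

```text
[0.60466908 0.12991243 0.19376239] [ 0.00105228  0.91799845 -0.39657906 -0.00166722] [0.10013022 2.48657964]
```

View pics/short1.png

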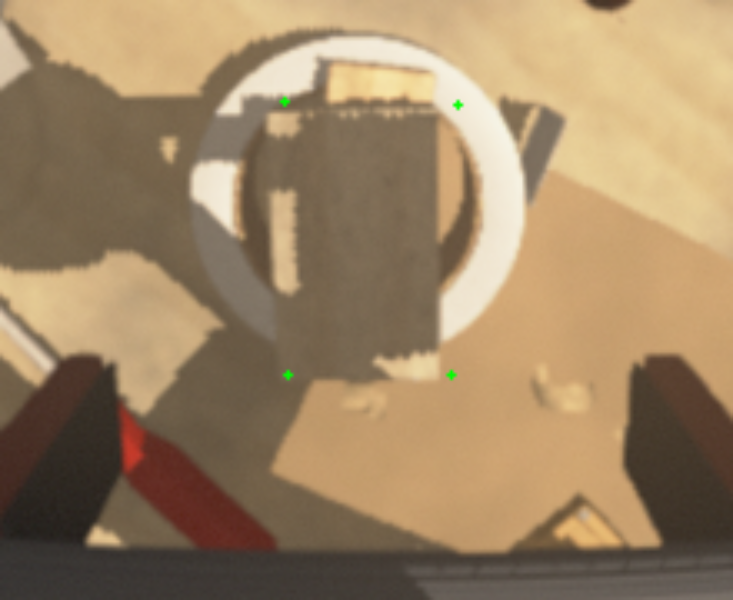

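The short offcut's corners are at about (270,110), (437,110), (438,380) and (277,380) in the crop, roughly 4 mm off my estimate. The long offcut sticks out at (380,85), nearly parallel.

Run:
```python
from h import *
d=np.load("w2.npz");c={k:d[k] for k in d};k=600/180
def W(x,y,z): return wonz(c,x*k/k/k+210,y/k+120,z)[:2]
P=np.array([W(x,y,.088) for x,y in((268,110),(437,110),(439,380),(277,380))]);print(P.round(4),P.mean(0))
for i in range(4):
    e=P[(i+1)%4]-P[i];print(np.linalg.norm(e).round(4),np.degrees(np.arctan2(e[1],e[0])).round(1))
Q=np.array([W(x,y,.066) for x,y in((326,64),(436,72),(436,103),(326,105))]);print(Q.round(4));e=Q[1]-Q[0];print(np.linalg.norm(e),np.degrees(np.arctan2(e[1],e[0])))
R=np.array([W(x,y,.048) for x,y in((190,200),(525,200),(357,35))]);print(R)
```

```text
[[0.6523 0.119 ]
 [0.6201 0.0889]
 [0.5676 0.1423]
 [0.6004 0.1732]] [0.61008287 0.13084648]
0.044 -136.9
0.0749 134.6
0.0451 43.3
0.075 -46.2
[[0.649  0.1016]
 [0.6251 0.0821]
 [0.619  0.0885]
 [0.6411 0.1101]]
0.030865876194830923 -140.86731827644974
[[0.65124872 0.16182906]
 [0.57642663 0.09154679]
 [0.64792915 0.09039126]]
```

play_rows([
  [[0.13,0.03,-0.4],[0,0,0],0],
  [[0,0,-0.8],[0,0,0],0],
  [[0,0,-0.8],[0,0,0],0],
  [[0,0,-0.6],[0,0,0],0],
  [[0,0,-0.4],[0,0,0],0],
  [[0,0,-0.1],[0,0,0],0],
  [[0,0,0],[0,0,0],0],
  [[0,0,0],[0,0,0],0.3],
  [[0,0,0],[0,0,0],1],
  [[0,0,0],[0,0,0],1],
  [[0,0,0],[0,0,0],1],
  [[0,0,0],[0,0,0],1],
  [[0,0,0],[0,0,0],1],
  [[0,0,0],[0,0,0],1],
  [[0,0,0],[0,0,0],1],
  [[0,0,0],[0,0,0],1],
  [[0,0,0],[0,0,0],1],
], newtons=20)

```text
clock: 10.78
ee_pos: [0.6111, 0.1307, 0.0726]
orientation: [-0.0, 0.917, -0.398, 0.0]
contact_force: [-1.1, -0.3, 3.0]
gripper_width: 0.0452
gripper_force: 19.9
```

play_rows([
  [[0,0,0.3],[0,0,0],1],
  [[0,0,0.6],[0,0,0],1],
  [[0,0,0.8],[0,0,0],1],
  [[0,0,0.7],[0,0,0.5],1],
  [[-0.1,0.05,0],[0,0,1],1],
  [[-0.2,0.09,0],[0,0,1],1],
  [[-0.2,0.09,0],[0,0,1],1],
  [[-0.2,0.09,0],[0,0,1],1],
  [[-0.2,0.09,0],[0,0,1],1],
  [[-0.2,0.09,0],[0,0,1],1],
  [[-0.2,0.09,0],[0,0,1],1],
  [[-0.2,0.09,0],[0,0,1],1],
  [[-0.2,0.09,0],[0,0,1],1],
  [[-0.2,0.09,0],[0,0,1],1],
  [[-0.2,0.09,0],[0,0,1],1],
  [[-0.2,0.09,0],[0,0,1],1],
  [[-0.2,0.09,0],[0,0,1],1],
  [[-0.2,0.09,0],[0,0,1],1],
  [[-0.2,0.09,0],[0,0,1],1],
  [[-0.2,0.09,0],[0,0,1],1],
], newtons=25)

```text
clock: 12.45
ee_pos: [0.4865, 0.1868, 0.1688]
orientation: [-0.0, 0.952, 0.308, 0.0]
contact_force: [0.3, 0.0, -0.5]
gripper_width: 0.045
gripper_force: 24.9
```

play_rows([
  [[-0.2,0.09,0],[0,0,1],1],
  [[-0.2,0.09,0],[0,0,1],1],
  [[-0.2,0.09,0],[0,0,1],1],
  [[-0.2,0.09,0],[0,0,1],1],
  [[-0.2,0.07,0],[0,0,1],1],
  [[-0.1,0,0],[0,0,1],1],
  [[0,0,0],[0,0,1],1],
  [[0,0,0],[0,0,1],1],
  [[0,0,0],[0,0,1],1],
  [[0,0,0],[0,0,1],1],
  [[0,0,0],[0,0,0],1],
  [[0,0,0],[0,0,0],1],
])

```text
clock: 13.45
ee_pos: [0.443, 0.2038, 0.1686]
orientation: [0.0, 0.735, 0.678, 0.0]
contact_force: [0.6, -0.0, -0.4]
gripper_width: 0.0449
gripper_force: 24.9
```

Run:
```python
from h import *
c=wrist();s=c["s"];print(s["ee_pos"],s["orientation"],s["joint_pos"][[0,5]],s["gripper_width"])
w,x,y,z=s["orientation"];print("x yaw",np.degrees(2*np.arctan2(y,x)))
im=c["img"].copy();a=np.radians(85.7);l=np.array([np.cos(a),np.sin(a)]);n=np.array([-l[1],l[0]])
for p,q in((1,1),(1,-1),(-1,1),(-1,-1)):
    u=wproj(c,np.r_[np.array([.436,.2065])+p*.0495*l+q*.0345*n,.012]);cv2.circle(im,(round(u[0]),round(u[1])),1,(0,255,0),-1)
np.savez("w3.npz",img=c["img"],T=c["T"],intrinsics=c["intrinsics"])
save("wide1",cv2.resize(im[150:330,210:430],(733,600)))
```

```text
[0.44300004 0.20384644 0.16864258] [4.41933236e-05 7.34689626e-01 6.78403368e-01 1.48433807e-04] [0.28945762 0.36905117] 0.04493524569880451
x yaw 85.43800564058714
```

View pics/wide1.png

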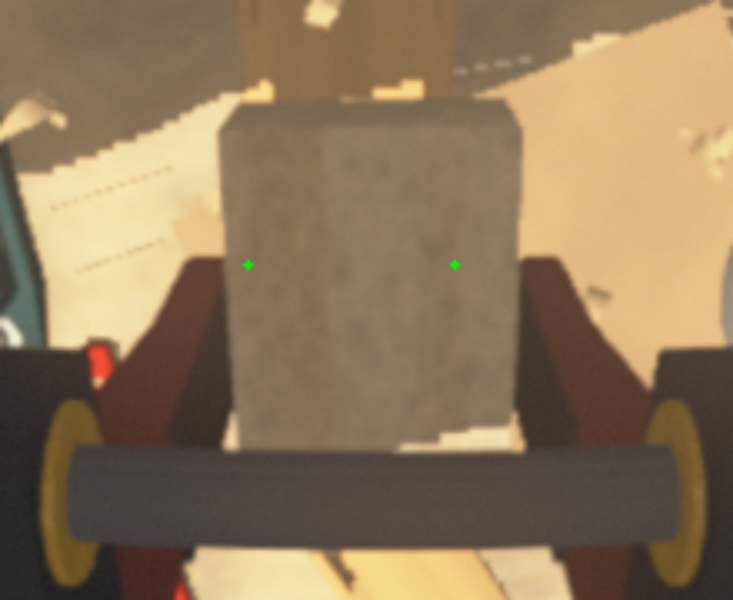

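Sideways the tray edges (243 and 457 at the crop's top) match the prediction. I'll check the tray's far end numerically.

Run:
```python
from h import *
d=np.load("w3.npz");c={k:d[k] for k in d};a=np.radians(85.7);l=np.array([np.cos(a),np.sin(a)]);n=np.array([-l[1],l[0]])
for off in (-.027,0,.02):
  r=[]
  for s in np.arange(.030,.066,.002):
    u,v=wproj(c,np.r_[np.array([.436,.2065])+s*l+off*n,.012]);p=cv2.getRectSubPix(c["img"],(1,1),(u,v))[0,0];r.append((round(s*1000),tuple(int(x) for x in p)))
  print(off,round(v),r)
```

```text
-0.027 123 [(30, (137, 109, 71)), (32, (134, 106, 72)), (34, (133, 105, 71)), (36, (134, 106, 72)), (38, (133, 106, 70)), (40, (132, 105, 71)), (42, (133, 106, 71)), (44, (134, 106, 72)), (46, (132, 103, 70)), (48, (132, 104, 70)), (50, (139, 110, 74)), (52, (138, 109, 74)), (54, (135, 112, 82)), (56, (137, 115, 86)), (58, (136, 114, 86)), (60, (134, 113, 84)), (62, (137, 115, 87)), (64, (137, 115, 86))]
0 123 [(30, (133, 105, 72)), (32, (134, 106, 72)), (34, (134, 107, 72)), (36, (133, 105, 71)), (38, (134, 105, 72)), (40, (135, 106, 72)), (42, (133, 106, 70)), (44, (135, 106, 71)), (46, (134, 104, 70)), (48, (135, 106, 73)), (50, (140, 110, 74)), (52, (138, 108, 73)), (54, (131, 109, 79)), (56, (135, 113, 85)), (58, (137, 115, 87)), (60, (136, 115, 86)), (62, (139, 117, 88)), (64, (139, 117, 88))]
0.02 124 [(30, (139, 108, 73)), (32, (138, 109, 73)), (34, (139, 110, 74)), (36, (138, 109, 74)), (38, (137, 107, 73)), (40, (138, 109, 73)), (42, (138, 109, 74)), (44, (138, 109, 74)), (46, (136, 107, 72)), (48, (137, 108, 73)), (50, (139, 110, 74)), (52, (134, 107, 71)), (54, (130, 108, 80)), (56, (131, 112, 85)), (58, (130, 110, 82)), (60, (131, 110, 83)), (62, (132, 111, 84)), (64, (134, 113, 85))]
```

play_rows([
  [[-0.15,0.12,-0.3],[0,0,0],1],
  [[0,0,-0.8],[0,0,0],1],
  [[0,0,-0.8],[0,0,0],1],
  [[0,0,-0.8],[0,0,0],1],
  [[0,0,-0.5],[0,0,0],1],
  [[0,0,-0.2],[0,0,0],1],
  [[0,0,0],[0,0,0],1],
  [[0,0,0],[0,0,0],1],
])

```text
clock: 14.17
ee_pos: [0.4373, 0.2087, 0.0326]
orientation: [-0.0, 0.734, 0.679, -0.0]
contact_force: [-0.3, 0.3, -0.2]
gripper_width: 0.0451
gripper_force: 24.9
```

play_rows([
  [[0,0,-0.3],[0,0,0],1],
  [[0,0,-0.2],[0,0,0],1],
  [[0,0,-0.08],[0,0,0],1],
  [[0,0,0],[0,0,0],1],
  [[0,0,0],[0,0,0],1],
])

```text
clock: 14.58
ee_pos: [0.4373, 0.2088, 0.0096]
orientation: [0.0, 0.734, 0.679, 0.0]
contact_force: [0.6, -0.1, 0.5]
gripper_width: 0.0451
gripper_force: 24.9
```

play_rows([
  [[0,0,-0.04],[0,0,0],1],
  [[0,0,0],[0,0,0],1],
  [[0,0,0],[0,0,0],1],
])

```text
clock: 14.83
ee_pos: [0.4374, 0.2088, 0.0087]
orientation: [0.0, 0.734, 0.679, 0.001]
contact_force: [-1.0, 0.7, 10.0]
gripper_width: 0.0451
gripper_force: 25.0
```

play_rows([
  [[0,0,0.02],[0,0,0],0.7],
  [[0,0,0],[0,0,0],0.2],
  [[0,0,0],[0,0,0],0.1],
  [[0,0,0],[0,0,0],0.1],
  [[0,0,0],[0,0,0],0.1],
  [[0,0,0],[0,0,0],0.1],
  [[0,0,0.4],[0,0,0],0.1],
  [[0,0,0.8],[0,0,0],0],
  [[0,0,0.9],[0,0,0],0],
  [[0,0,0.9],[0,0,0],0],
  [[0,0,0.9],[0,0,0],0],
  [[0,0,0.7],[0,0,0],0],
  [[0,0,0],[0,0,0],0],
])

```text
clock: 15.92
ee_pos: [0.4406, 0.2098, 0.1978]
orientation: [0.002, 0.734, 0.679, 0.005]
contact_force: [0.8, 0.8, 0.7]
gripper_width: 0.0883
gripper_force: 0.0
```

Run:
```python
from h import *
c=wrist();s=c["s"];print(s["ee_pos"],s["joint_pos"][[0,5]],s["gripper_width"])
t=camera("top");b=t["img"][130:190,255:315]
b=cv2.resize(b,(390,390),interpolation=cv2.INTER_CUBIC)
a=cv2.resize(c["img"][100:300,220:420],(390,390));save("chk2",np.hstack([a,b]))
```

```text
[0.44055073 0.20983444 0.19779094] [0.30275617 0.37966715] 0.08825427367493247
```

View pics/chk2.png

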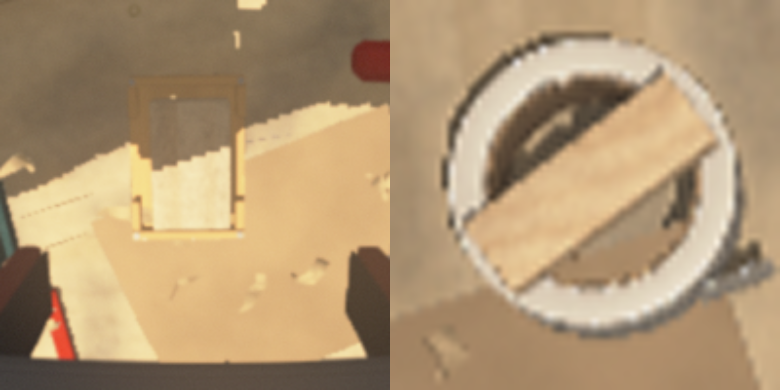

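The short offcut lies inside the wide tray. The long offcut's corners are at (661,70), (718,138), (517,290) and (468,220) in the right panel.

Run:
```python
from h import *
t=camera("top");f=lambda x,y,z:onz(t,(x-390)/6.5+254.5,y/6.5+129.5,z)[:2]
P=np.array([f(x,y,.066) for x,y in((661,70),(718,138),(517,290),(468,220))]);print(P.round(4),P.mean(0))
for i in range(4):
    e=P[(i+1)%4]-P[i];print(np.linalg.norm(e).round(4),np.degrees(np.arctan2(e[1],e[0])).round(1))
print("roll",f(592,184,.048))
```

```text
[[0.6489 0.0998]
 [0.6247 0.0798]
 [0.5717 0.1504]
 [0.5964 0.1676]] [0.61041349 0.1243863 ]
0.0314 -140.5
0.0882 126.9
0.0302 34.8
0.0857 -52.3
roll [0.61150999 0.12586106]
```

play_rows([
  [[0.47,-0.23,0],[0,0,0.94],0],
  [[0.47,-0.23,0],[0,0,0.94],0],
  [[0.47,-0.23,0],[0,0,0.94],0],
  [[0.47,-0.23,0],[0,0,0.94],0],
  [[0.47,-0.23,0],[0,0,0.94],0],
  [[0.47,-0.23,0],[0,0,0.94],0],
  [[0.47,-0.23,0],[0,0,0.94],0],
  [[0.47,-0.23,0],[0,0,0.94],0],
  [[0.44,-0.23,-0.2],[0,0,0.94],0],
  [[0,0,-0.8],[0,0,0],0],
  [[0,0,0],[0,0,0],0],
  [[0,0,0],[0,0,0],0],
])

```text
clock: 17.07
ee_pos: [0.6016, 0.1254, 0.1486]
orientation: [-0.004, 0.44, 0.898, -0.002]
contact_force: [-0.7, -0.7, 0.6]
gripper_width: 0.0877
gripper_force: 0.0
```

Run:
```python
from h import *
c=wrist();s=c["s"];print(s["ee_pos"],s["orientation"],s["joint_pos"][[0,5]])
w,x,y,z=s["orientation"];print("x yaw",np.degrees(2*np.arctan2(y,x)))
im=c["img"].copy();a=np.radians(127.8);l=np.array([np.cos(a),np.sin(a)]);n=np.array([-l[1],l[0]])
for p,q in((1,1),(1,-1),(-1,1),(-1,-1)):
    u=wproj(c,np.r_[np.array([.6095,.1255])+p*.045*l+q*.015*n,.066]);cv2.circle(im,(round(u[0]),round(u[1])),1,(0,255,0),-1)
for b in np.linspace(0,6.28,40):
    u=wproj(c,[.612+.052*np.cos(b),.126+.052*np.sin(b),.048]);cv2.circle(im,(round(u[0]),round(u[1])),0,(255,0,255),-1)
np.savez("w4.npz",img=c["img"],T=c["T"],intrinsics=c["intrinsics"])
save("long1",cv2.resize(im[120:330,200:440],(686,600)))
```

```text
[0.60157578 0.12544335 0.1486307 ] [-0.00383471  0.43966744  0.89814961 -0.00226265] [ 0.09313653 -0.56725621]
x yaw 127.83411462765208
```

View pics/long1.png

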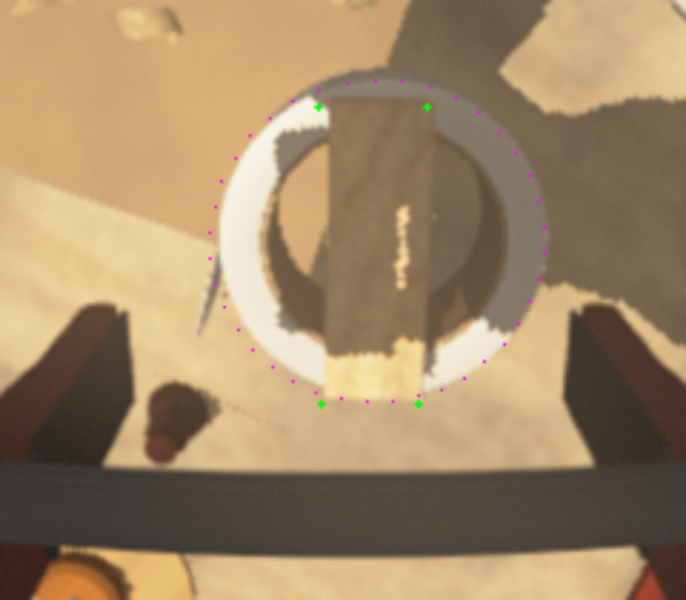

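The wrist view puts the long offcut and the roll both about 2 mm right and up of my prediction. I'll correct for that and descend.

play_rows([
  [[0.2,0.04,-0.3],[0,0,0],0],
  [[0,0,-0.7],[0,0,0],0],
  [[0,0,-0.6],[0,0,0],0],
  [[0,0,-0.4],[0,0,0],0],
  [[0,0,-0.2],[0,0,0],0],
  [[0,0,0],[0,0,0],0],
  [[0,0,0],[0,0,0],0],
])

```text
clock: 17.7
ee_pos: [0.6134, 0.1277, 0.0647]
orientation: [0.0, 0.439, 0.898, 0.0]
contact_force: [0.3, -0.1, 0.9]
gripper_width: 0.0875
gripper_force: 0.0
```

play_rows([
  [[-0.08,0,-0.15],[0,0,0],0],
  [[0,0,-0.13],[0,0,0],0],
  [[0,0,0],[0,0,0],0],
  [[0,0,0],[0,0,0],0.5],
  [[0,0,0],[0,0,0],1],
  [[0,0,0],[0,0,0],1],
  [[0,0,0],[0,0,0],1],
  [[0,0,0],[0,0,0],1],
  [[0,0,0],[0,0,0],1],
  [[0,0,0],[0,0,0],1],
  [[0,0,0],[0,0,0],1],
  [[0,0,0],[0,0,0],1],
  [[0,0,0],[0,0,0],1],
], newtons=20)

```text
clock: 18.78
ee_pos: [0.6097, 0.1274, 0.053]
orientation: [-0.0, 0.439, 0.898, -0.0]
contact_force: [-0.7, 1.0, -0.2]
gripper_width: 0.0298
gripper_force: 19.9
```

play_rows([
  [[0,0,0.3],[0,0,0],1],
  [[0,0,0.7],[0,0,0],1],
  [[0,0,0.8],[0,0,0],1],
  [[0,0,0.7],[0,0,0],1],
  [[-0.25,-0.2,0.2],[0,0,-0.3],1],
  [[-0.5,-0.39,0],[0,0,-0.3],1],
  [[-0.5,-0.39,0],[0,0,-0.3],1],
  [[-0.5,-0.39,0],[0,0,-0.3],1],
  [[-0.5,-0.39,0],[0,0,-0.3],1],
  [[-0.5,-0.39,0],[0,0,-0.3],1],
  [[-0.5,-0.39,0],[0,0,-0.3],1],
  [[-0.5,-0.39,0],[0,0,-0.3],1],
  [[-0.14,-0.11,0],[0,0,0],1],
  [[0,0,0],[0,0,0],1],
  [[0,0,0],[0,0,0],1],
  [[0,0,0],[0,0,0],1],
])

```text
clock: 20.12
ee_pos: [0.4554, 0.0061, 0.1613]
orientation: [0.001, 0.531, 0.848, 0.0]
contact_force: [0.2, 0.4, 0.2]
gripper_width: 0.0302
gripper_force: 19.9
```

Run:
```python
from h import *
c=wrist();s=c["s"];print(s["ee_pos"],s["orientation"],s["joint_pos"][[0,5]],s["gripper_width"])
w,x,y,z=s["orientation"];print("x yaw",np.degrees(2*np.arctan2(y,x)))
im=c["img"].copy();a=np.radians(116);l=np.array([np.cos(a),np.sin(a)]);n=np.array([-l[1],l[0]])
for p,q in((1,1),(1,-1),(-1,1),(-1,-1)):
    u=wproj(c,np.r_[np.array([.454,.006])+p*.057*l+q*.027*n,.012]);cv2.circle(im,(round(u[0]),round(u[1])),1,(0,255,0),-1)
np.savez("w5.npz",img=c["img"],T=c["T"],intrinsics=c["intrinsics"])
save("nar1",cv2.resize(im[100:310,200:440],(686,600)))
```

```text
[0.45539994 0.00608943 0.16129192] [5.64359751e-04 5.30735521e-01 8.47537207e-01 4.12800897e-04] [-0.13874218 -0.59077823] 0.03021155428153989
x yaw 115.88965346103758
```

View pics/nar1.png

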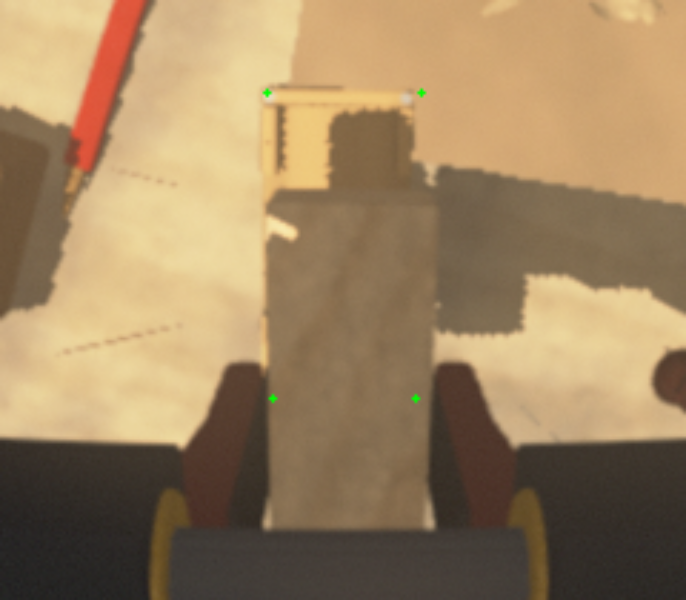

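This was my 14th picture, so the remaining checks are numeric. The tray's far corners are at (264,94) and (413,95), against predictions of (267,92) and (421,92). I'll correct about 3 mm and 1°.

play_rows([
  [[-0.08,-0.05,-0.3],[0,0,-0.2],1],
  [[0,0,-0.8],[0,0,0],1],
  [[0,0,-0.8],[0,0,0],1],
  [[0,0,-0.7],[0,0,0],1],
  [[0,0,-0.4],[0,0,0],1],
  [[0,0,-0.2],[0,0,0],1],
  [[0,0,0],[0,0,0],1],
  [[0,0,0],[0,0,0],1],
])

```text
clock: 20.83
ee_pos: [0.4516, 0.0041, 0.033]
orientation: [-0.0, 0.538, 0.843, -0.0]
contact_force: [-0.2, 1.1, -0.4]
gripper_width: 0.0299
gripper_force: 19.9
```

play_rows([
  [[0,0,-0.3],[0,0,0],1],
  [[0,0,-0.2],[0,0,0],1],
  [[0,0,-0.1],[0,0,0],1],
  [[0,0,-0.04],[0,0,0],1],
  [[0,0,0],[0,0,0],1],
  [[0,0,0],[0,0,0],1],
])

```text
clock: 21.33
ee_pos: [0.4514, 0.0038, 0.0079]
orientation: [0.0, 0.538, 0.843, 0.0]
contact_force: [0.2, 0.2, -0.1]
gripper_width: 0.0297
gripper_force: 19.9
```

play_rows([
  [[0,0,-0.03],[0,0,0],1],
  [[0,0,-0.02],[0,0,0],1],
  [[0,0,0],[0,0,0],1],
  [[0,0,0],[0,0,0],1],
])

```text
clock: 21.67
ee_pos: [0.4515, 0.0037, 0.0067]
orientation: [0.001, 0.538, 0.843, 0.0]
contact_force: [-3.0, 0.4, 15.1]
gripper_width: 0.0297
gripper_force: 20.0
```

play_rows([
  [[0,0,0.03],[0,0,0],0.7],
  [[0,0,0],[0,0,0],0.3],
  [[0,0,0],[0,0,0],0.2],
  [[0,0,0],[0,0,0],0.2],
  [[0,0,0],[0,0,0],0.2],
  [[0,0,0],[0,0,0],0.2],
  [[0,0,0.4],[0,0,0],0.2],
  [[0,0,0.8],[0,0,0],0],
  [[0,0,0.9],[0,0,0],0],
  [[0,0,0.9],[0,0,0],0],
  [[0,0,0.9],[0,0,0],0],
  [[0,0,0.7],[0,0,0],0],
  [[0,0,0],[0,0,0],0],
  [[0,0,0],[0,0,0],0],
])

```text
clock: 22.83
ee_pos: [0.4521, 0.0036, 0.192]
orientation: [0.002, 0.538, 0.843, 0.001]
contact_force: [0.3, 0.6, -0.2]
gripper_width: 0.0877
gripper_force: 0.0
```

Run:
```python
from h import *
c=wrist();s=c["s"];print(s["ee_pos"],s["joint_pos"][[0,5]])
a=np.radians(115);l=np.array([np.cos(a),np.sin(a)]);n=np.array([-l[1],l[0]])
for nm,ax,lim in(("across",n,.036),("along",l,.066)):
  r=[]
  for k in np.arange(-lim,lim,.002):
    o=.03*l if nm=="across" else 0
    u=wproj(c,np.r_[np.array([.4515,.0037])+k*ax+o,.018]);r.append((round(k*1000),*[int(x) for x in cv2.getRectSubPix(c["img"],(1,1),u)[0,0]]))
  print(nm,r)
# roll: white mask in top view
t=camera("top");im=t["img"].astype(int)[125:195,250:325]
m=((im.min(2)>120)&(im.max(2)-im.min(2)<35)).astype(np.uint8)
n_,L,st,ce=cv2.connectedComponentsWithStats(m);i=1+np.argmax(st[1:,4]);print(st[i],ce[i])
cn=max(cv2.findContours((L==i).astype(np.uint8),cv2.RETR_EXTERNAL,cv2.CHAIN_APPROX_NONE)[0],key=len);(x,y),r=cv2.minEnclosingCircle(cn);print(x,y,r,onz(t,x+250,y+125,.048),r/502.2*1.15)
```

```text
[0.45212349 0.0036487  0.19196343] [-0.14483254 -0.57914458]
across [(-36, 109, 93, 72), (-34, 113, 94, 72), (-32, 116, 97, 74), (-30, 117, 98, 73), (-28, 118, 98, 72), (-26, 119, 96, 65), (-24, 123, 97, 66), (-22, 120, 95, 64), (-20, 118, 93, 63), (-18, 120, 95, 66), (-16, 127, 102, 72), (-14, 137, 111, 82), (-12, 132, 108, 77), (-10, 132, 107, 77), (-8, 134, 109, 79), (-6, 137, 112, 83), (-4, 139, 113, 84), (-2, 140, 115, 84), (0, 135, 108, 77), (2, 160, 128, 91), (4, 232, 199, 142), (6, 244, 225, 165), (8, 244, 227, 168), (10, 244, 223, 163), (12, 243, 219, 156), (14, 237, 207, 140), (16, 228, 183, 117), (18, 216, 168, 108), (20, 196, 151, 96), (22, 218, 171, 108), (24, 228, 185, 116), (26, 229, 194, 132), (28, 228, 199, 145), (30, 228, 199, 146), (32, 229, 201, 146), (34, 229, 202, 147)]
along [(-66, 201, 170, 130), (-64, 197, 167, 127), (-62, 195, 165, 125), (-60, 192, 163, 125), (-58, 193, 164, 125), (-56, 194, 164, 123), (-54, 195, 165, 123), (-52, 213, 170, 117), (-50, 231, 188, 120), (-48, 214, 168, 108), (-46, 199, 162, 113), (-44, 243, 221, 160), (-42, 243, 222, 162), (-40
[... 514 characters left out ...]
 82), (10, 141, 115, 83), (12, 140, 115, 84), (14, 139, 114, 83), (16, 141, 116, 85), (18, 139, 114, 85), (20, 138, 113, 83), (22, 135, 110, 81), (24, 133, 109, 80), (26, 134, 109, 79), (28, 136, 110, 79), (30, 135, 108, 77), (32, 134, 108, 77), (34, 134, 108, 77), (36, 135, 110, 79), (38, 136, 109, 80), (40, 136, 112, 83), (42, 139, 113, 83), (44, 133, 108, 80), (46, 140, 111, 77), (48, 211, 164, 103), (50, 228, 182, 116), (52, 224, 178, 113), (54, 216, 169, 107), (56, 232, 190, 118), (58, 223, 177, 112), (60, 208, 164, 112), (62, 210, 167, 116), (64, 209, 167, 116)]
[20 14 17 13 34] [26.52941176 18.58823529]
28.0 20.5 9.708344459533691 [0.64037296 0.14341526 0.048     ] 0.02223137421040172
```

The long offcut sits centred across the tray and about 3 mm off along it. Next is the roll: I'll hover over its near wall with the fingers closing along x.

play_rows([
  [[0.36,0.39,0],[0,0,-0.63],0],
  [[0.36,0.39,0],[0,0,-0.63],0],
  [[0.36,0.39,0],[0,0,-0.63],0],
  [[0.36,0.39,0],[0,0,-0.63],0],
  [[0.36,0.39,0],[0,0,-0.63],0],
  [[0.36,0.39,0],[0,0,-0.63],0],
  [[0.36,0.39,0],[0,0,-0.63],0],
  [[0.38,0.39,0],[0,0,-0.59],0],
  [[0,0,0],[0,0,0],0],
  [[0,0,0],[0,0,0],0],
  [[0,0,0],[0,0,0],0],
])

```text
clock: 23.85
ee_pos: [0.5652, 0.1281, 0.1887]
orientation: [-0.001, 0.707, 0.707, -0.002]
contact_force: [0.2, -0.4, 0.1]
gripper_width: 0.088
gripper_force: 0.0
```

```bash
cat > rf.py <<'E'
from h import *
def fit(c,cen,R,z,P):
    pts=[]
    for a in np.radians(np.arange(0,360,6)):
        d=np.array([np.cos(a),np.sin(a)]);ks=np.arange(R-.008,R+.0081,.001);v=[]
        for k in ks:
            u=P(c,np.r_[cen+k*d,z])
            if not(2<u[0]<637 and 2<u[1]<397):break
            v.append(cv2.getRectSubPix(c["img"],(1,1),(float(u[0]),float(u[1])))[0,0].astype(float))
        if len(v)<len(ks):continue
        v=np.array(v);v=np.c_[v.sum(1)/3,(v[:,0]-v[:,2])*2];g=np.abs(v[2:]-v[:-2]).sum(1);i=g.argmax()
        if g[i]>25: pts.append(cen+ks[i+1]*d)
    pts=np.array(pts);w=np.ones(len(pts),bool)
    for _ in range(5):
        A=np.c_[2*pts[w],np.ones(w.sum())];s=np.linalg.lstsq(A,(pts[w]**2).sum(1),rcond=None)[0];r=np.sqrt(s[2]+s[:2]@s[:2]);e=np.abs(np.hypot(*(pts-s[:2]).T)-r);w=e<max(.0015,1.5*np.median(e))
    return s[:2].round(4),r.round(4),w.sum(),len(pts),np.median(e).round(4)
E
python3 - <<'E'
from rf import *
c=wrist();s=c["s"];print(s["ee_pos"],s["orientation"],s["joint_pos"][[0,5]])
cen=np.array([.612,.1275])
for R in(.052,.0375):print("w",fit(c,cen,R,.048,wproj))
t=camera("top");P=lambda c,X:proj(c,X)[0]
for R in(.052,.0375):print("t roll",fit(t,cen,R,.048,P))
print("stand t",fit(t,np.array([.613,-.0875]),.05,.004,P),fit(t,np.array([.611,-.0875]),.02,.016,P))
print("stand w",fit(c,np.array([.613,-.0875]),.05,.004,wproj))
E
```

```text
[0.56515889 0.12808148 0.18869183] [-0.0012342   0.70733183  0.70687827 -0.00180744] [0.10392282 0.10470927]
w (array([0.6127, 0.1287]), np.float64(0.0516), np.int64(47), 59, np.float64(0.0005))
w (array([0.6125, 0.1266]), np.float64(0.0372), np.int64(41), 60, np.float64(0.0007))
t roll (array([0.6121, 0.1283]), np.float64(0.0535), np.int64(15), 25, np.float64(0.0008))
t roll (array([0.6123, 0.1237]), np.float64(0.0356), np.int64(15), 29, np.float64(0.0017))
stand t (array([ 0.6145, -0.0878]), np.float64(0.0493), np.int64(58), 59, np.float64(0.0005)) (array([ 0.6142, -0.086 ]), np.float64(0.0207), np.int64(50), 60, np.float64(0.0006))
stand w (array([ 0.6149, -0.0841]), np.float64(0.0496), np.int64(28), 47, np.float64(0.0008))
```

Roll centre is (0.6126, 0.128) and stand centre (0.6145, -0.087), both with radii matching the given sizes.

play_rows([
  [[0.07,0,-0.4],[0,0,0],0],
  [[0,0,-0.8],[0,0,0],0],
  [[0,0,-0.8],[0,0,0],0],
  [[0,0,-0.7],[0,0,0],0],
  [[0,0,-0.4],[0,0,0],0],
  [[0,0,0],[0,0,0],0],
  [[0,0,0],[0,0,0],0],
])

```text
clock: 24.53
ee_pos: [0.5685, 0.1279, 0.0661]
orientation: [-0.001, 0.708, 0.706, -0.001]
contact_force: [1.3, 0.1, 0.5]
gripper_width: 0.088
gripper_force: 0.0
```

play_rows([
  [[0,0,-0.4],[0,0,0],0],
  [[0,0,-0.4],[0,0,0],0],
  [[0,0,-0.28],[0,0,0],0],
  [[0,0,0],[0,0,0],0],
  [[0,0,0],[0,0,0],0.4],
  [[0,0,0],[0,0,0],0.8],
  [[0,0,0],[0,0,0],1],
  [[0,0,0],[0,0,0],1],
  [[0,0,0],[0,0,0],1],
  [[0,0,0],[0,0,0],1],
  [[0,0,0],[0,0,0],1],
  [[0,0,0],[0,0,0],1],
  [[0,0,0],[0,0,0],1],
  [[0,0,0],[0,0,0],1],
  [[0,0,0],[0,0,0],1],
  [[0,0,0],[0,0,0],1],
  [[0,0,0],[0,0,0],1],
], newtons=45)

```text
clock: 25.95
ee_pos: [0.5693, 0.1285, 0.0233]
orientation: [-0.0, 0.708, 0.706, -0.0]
contact_force: [-1.1, -0.3, 1.2]
gripper_width: 0.014
gripper_force: 45.8
```

play_rows([
  [[0,0,0.2],[0,0,0],1],
  [[0,0,0.4],[0,0,0],1],
  [[0,0,0.6],[0,0,0],1],
  [[0,0,0.7],[0,0,0],1],
  [[0,0,0.6],[0,0,0],1],
  [[0,0,0.3],[0,0,0],1],
  [[0,-0.2,0],[0,0,0],1],
  [[0,-0.5,0],[0,0,0],1],
  [[0,-0.7,0],[0,0,0],1],
  [[0,-0.7,0],[0,0,0],1],
  [[0,-0.7,0],[0,0,0],1],
  [[0,-0.7,0],[0,0,0],1],
  [[0,-0.7,0],[0,0,0],1],
  [[0,-0.7,0],[0,0,0],1],
  [[0.02,-0.4,0],[0,0,0],1],
  [[0,-0.1,0],[0,0,0],1],
  [[0,0,0],[0,0,0],1],
  [[0,0,0],[0,0,0],1],
])

```text
clock: 27.45
ee_pos: [0.5697, -0.087, 0.1347]
orientation: [-0.001, 0.708, 0.706, -0.0]
contact_force: [-0.2, 0.3, -2.3]
gripper_width: 0.0138
gripper_force: 45.7
```

Run:
```python
from rf import *
c=wrist();s=c["s"];p=s["ee_pos"];print(p,s["orientation"],s["gripper_width"],s["contact_force"])
# held roll: top rim should be 25 mm above TCP
cen=p[:2]+[.0445,0]
for R in(.052,.0375):print("held",fit(c,cen,R,p[2]+.0247,wproj),cen)
print("stand w",fit(c,np.array([.6145,-.087]),.05,.004,wproj))
```

```text
[ 0.56974276 -0.08697016  0.13468555] [-9.17690863e-04  7.08064605e-01  7.06147014e-01 -2.62158127e-04] 0.013793852382219248 [-0.15873292  0.32301365 -2.33176178]
held (array([ 0.6141, -0.0843]), np.float64(0.0535), np.int64(47), 56, np.float64(0.0027)) [ 0.61424276 -0.08697016]
held (array([ 0.615 , -0.0857]), np.float64(0.0381), np.int64(30), 44, np.float64(0.0008)) [ 0.61424276 -0.08697016]
stand w (array([ 0.6152, -0.0843]), np.float64(0.0495), np.int64(23), 45, np.float64(0.0008))
```

The held roll is centred over the stand to within about 2 mm, so I'll lower it.

play_rows([
  [[0,0,-0.3],[0,0,0],1],
  [[0,0,-0.6],[0,0,0],1],
  [[0,0,-0.6],[0,0,0],1],
  [[0,0,-0.5],[0,0,0],1],
  [[0,0,-0.3],[0,0,0],1],
  [[0,0,-0.1],[0,0,0],1],
  [[0,0,0],[0,0,0],1],
  [[0,0,0],[0,0,0],1],
])

```text
clock: 28.17
ee_pos: [0.5709, -0.0867, 0.0398]
orientation: [0.0, 0.707, 0.707, 0.0]
contact_force: [0.1, 0.1, -1.8]
gripper_width: 0.0141
gripper_force: 45.7
```

play_rows([
  [[0,0,-0.15],[0,0,0],1],
  [[0,0,-0.1],[0,0,0],1],
  [[0,0,-0.06],[0,0,0],1],
  [[0,0,0],[0,0,0],1],
  [[0,0,0],[0,0,0],1],
])

```text
clock: 28.58
ee_pos: [0.5708, -0.0874, 0.0273]
orientation: [0.0, 0.708, 0.706, 0.0]
contact_force: [-0.5, 1.1, 1.0]
gripper_width: 0.0137
gripper_force: 46.5
```

play_rows([
  [[0,0,-0.02],[0,0,0],1],
  [[0,0,0],[0,0,0],1],
  [[0,0,0],[0,0,0],0.8],
  [[0,0,0],[0,0,0],0.5],
  [[0,0,0],[0,0,0],0.4],
  [[0,0,0],[0,0,0],0.4],
  [[0,0,0],[0,0,0],0.4],
  [[0,0,0],[0,0,0],0.4],
  [[0,0,0],[0,0,0],0.4],
])

```text
clock: 29.33
ee_pos: [0.5705, -0.0874, 0.0261]
orientation: [-0.0, 0.708, 0.706, -0.0]
contact_force: [-0.5, 0.3, 0.4]
gripper_width: 0.0518
gripper_force: 0.0
```

Let go; now I'll rise and check everything.

play_rows([
  [[0,0,0.3],[0,0,0],0.4],
  [[0,0,0.6],[0,0,0],0.4],
  [[0,0,0.8],[0,0,0],0.4],
  [[0,0,0.9],[0,0,0],0.4],
  [[0,0,0.9],[0,0,0],0.4],
  [[0,0,0.9],[0,0,0],0.4],
  [[0,0,0.6],[0,0,0],0.4],
  [[0,0,0],[0,0,0],0.4],
  [[0,0,0],[0,0,0],0.4],
  [[0,0,0],[0,0,0],0.4],
])

```text
clock: 30.17
ee_pos: [0.5698, -0.0872, 0.2259]
orientation: [-0.0, 0.708, 0.706, -0.0]
contact_force: [-0.8, 0.2, -0.2]
gripper_width: 0.0524
gripper_force: 0.0
```

Run:
```python
from rf import *
c=wrist();s=c["s"];print(s["ee_pos"],s["contact_force"])
cen=np.array([.6145,-.087])
for R in(.052,.0375):print("roll",fit(c,cen,R,.052,wproj))
print("hub",fit(c,cen,.0195,.016,wproj))
print("pot",fit(c,np.array([.454,-.164]),.036,.012,wproj))
# foot dark blob near (.6,.017)
im=c["img"].astype(int);u=wproj(c,[.60,.016,.02]);x,y=int(u[0]),int(u[1]);print(x,y)
m=((im.sum(2)<200)).astype(np.uint8);n,L,st,ce=cv2.connectedComponentsWithStats(m)
for i in range(1,n):
    if np.hypot(*(ce[i]-u))<25 and st[i,4]>20: print("foot",ce[i],st[i],wonz(c,*ce[i],.019))
```

```text
[ 0.56983208 -0.08722003  0.22594317] [-0.83911026  0.20272415 -0.20189828]
roll (array([ 0.6159, -0.0853]), np.float64(0.0513), np.int64(45), 54, np.float64(0.0004))
roll (array([ 0.6158, -0.0862]), np.float64(0.038), np.int64(46), 60, np.float64(0.0004))
hub (array([ 0.6141, -0.0839]), np.float64(0.0212), np.int64(40), 60, np.float64(0.0012))
pot (array([ 0.4587, -0.1653]), np.float64(0.039), np.int64(31), 47, np.float64(0.0024))
347 91
foot [346.14028777  92.27697842] [337  83  19  19 278] [0.59897276 0.01562971 0.019     ]
```

The roll lies flat with its centre within 3 mm of the hub, its radii match at the expected height, and the foot is where it was. Handing in.

```bash
python3 -c "
from bench import sign_off
print(sign_off())"
```

```text
the job is handed in; nothing more can be done
None
```

All four pieces were placed in their holders in order and let go, and the foot is still standing where it was; I handed the job in at about 30 s on the clock, but the hand-in returned no verdict.

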